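# Hold the filter housing's cover down for screwing

### The arm

A 6-joint arm with a two-finger parallel gripper is mounted at the origin on the work surface. World frame = base frame: x ahead of the robot, y to its left, z up, the work surface at z = 0. Lengths are in m, angles in rad, forces in N, time in s.
With the tool pointing down it reaches from about 0.325 to 0.775 m from the base axis. Payload 5.5 kg.
Tool frame: the origin (TCP) lies between the finger pads; the fingertips stand 8 mm ahead of it and the grasp point (between the pads) lies 11 mm behind it (tcp_to_tips is the distance from the TCP to the fingertips, in m); z points along the fingers, y is the direction in which the jaws open and shut (so a half turn about z gives the same grasp; the last joint's range is limited). The gripper opens to 88 mm and grips with 3 to 60 N. Pads are 20 mm wide; open, the fingers measure 115 mm over their backs; the gripper's body (75 mm by 178 mm) begins 61 mm behind the grasp point.
Start: joints at [-1.171, 0.091, 1.231, -0, 1.82, -0.057], TCP at [0.265, -0.538, 0.231] pointing down, gripper open.
Joint ranges: [-2.87, 2.87], [-0.86, 2.18], [0.17, 2.46], [-1.51, 4.65], [0.06, 2.69], [-2.65, 2.65]. Speed limits (rad/s): [2.57, 2.57, 3.01, 3.14, 3.14, 3.14].

### API

Orientations are given as a unit quaternion [w, x, y, z].
In Python, from bench import * gives the robot as it stands. Calls block until the motion is done:
- move_to(position, orientation): joint-space move of the TCP to a pose.
- move_l(position, speed=0.15, orientation=None): straight line of the TCP; orientation=None keeps the orientation; speed is the mean speed in m/s.
- movej(angles): joint-space move.
- gripper_open() and close(): open the fingers fully, or close them until they stop; the grip force is fixed at half the most.
- hold(seconds).
- inverse_kinematics(position, orientation): joint angles nearest the present ones, or None.
- state(): the state.
- get_image(name): name is "side" or "top" or "wrist"; returns a dict with "frame" (400x640x3 uint8, blue, green, red), "depth" (400x640 float32, m along the optical axis (not along the pixel's ray), 0 where there is no reading), "camera_matrix" (3x3 intrinsics, pixels), "view" (4x4, takes a point from world to camera coordinates). Camera axes: x right, y up, looking along -z (the intrinsics and any distortion apply to the point x, -y, -z); pixel columns grow to the right and rows downward; lengths in m; the calibration is good to about 2 mm. A picture is of the moment at which its call begins.
A pose or a line that the arm cannot do raises IKError and nothing moves.
- job_done(): hands the job in, once; it reports no verdict.
The state is a dict: "time": time; "joint_pos": joint angles; "dq": joint speeds; "joint_torque": joint torques, N m; "ee_pos": TCP position; "ee_rot": TCP orientation; "ft_force": force on the tool from outside, world axes, zero at the start; "moment": the same for the moment, N m; "finger_gap": finger opening in m.
Only numpy, scipy, OpenCV 4.12 (cv2) and the standard library are available. Lean on these libraries where they do the work, as an engineer would, in place of code of your own. Each camera call takes 0.05 s, during which the arm holds its last target.

### The job

The filter is already in its white housing: close the housing with the rectangular grey cover, set flat into the recess on top of the sprung black sealing frame, and press it straight down with a steady force of about 14 newtons (its own weight included) so that a colleague can drive the screws. Keep that force steady for at least two seconds, and finish while still pressing, without letting go; leave the round cover, tube rack, wash bottle and screw tray where they are.

Things in the scene. Friction and masses are not known exactly. Their poses are not given: they have to be found in the camera images.
- cover_rib (a point): Loose rectangular grey plastic cover lying flat, 0.14 to 0.24 kg: plate 96 (its x) by 130 (its y) by 8 mm thick, four corner screw holes, and on its middle a grip rib 22 mm thick (x), 60 mm long (y), its top 50 mm above the plate's underside. This point: centre of the rib, 29 mm above the underside, 21 mm above the plate's top; z up. Same when turned half round.
- seal: Black sealing frame in the mouth of the white housing, 94 (its x) by 128 mm (its y), bars 12 mm wide. Origin: centre of its upper face, 70 mm above the bench when unloaded; z up. It slides only straight down, sprung at 2 N per mm (no preload), 14 mm to a rigid stop. The cover lies on it, long side along the frame's long side, either way round.
- housing: White open-topped filter housing fixed to the bench, 128 (its x) by 162 mm (its y), origin under its centre, below the sealing frame's. Its 12 mm walls end 76 mm above the bench, 6 mm above the unloaded frame, and form a recess of 104 (x) by 138 mm (y): 4 mm to spare on each side of the cover. The filter inside stays below 50 mm. Pipe stubs, 18 mm, on its y ends.
- round_mid (a point): Round grey cover of another housing, 100 mm across, 8 mm thick, with the same rib (50 mm high in all); loose, not to be used. Point at its centre, 25 mm above the bench.
- rack_mid (a point): White tube rack, loose, 75 mm (x) by 150 mm (y), 40 mm high, with capped tubes up to 82 mm. Point at the centre of its block, 20 mm above the bench.
- wash_bottle_mid (a point): White wash bottle, loose, 64 mm across and 170 mm high. Point half-way up its axis.
- tray_mid (a point): Steel tray with screws and a screwdriver, loose, 100 mm (x) by 160 mm (y), 22 mm high. Point at its centre, 11 mm above the bench.
Things that resemble listed ones, but are neither listed nor needed, are in the scene too. What is shaped like the part that bears cover_rib but orange or yellow is not meant.

How it is judged:
By the outcome, as a careful person would: the job done as asked, in the order asked, and still so for the second after the job is handed in, while the arm keeps its last pose, push and grip.
It also fails if it takes over 40 s, if anything falls off the work surface, if the arm or the gripper's body presses on something with over 40 N, if the wrist force passes 120 N, or if a joint passes its speed limit or range.

## Working session

There is one attempt and no reset: what is moved stays moved. The work goes in short steps, each a Python script; the robot and the scene stay as the last script left them, time stands still between calls to the robot, and variables do not carry over. Pictures are saved under pics/ and viewed, and the job is handed in when it is done.

```bash
mkdir -p pics; ls; python3 - <<'E'
from bench import *
import cv2,numpy as np
for n in ("top","side","wrist"):
    i=get_image(n); cv2.imwrite(f"pics/{n}0.png",i["frame"]); np.savez(f"{n}0.npz",**i)
    print(n,i["camera_matrix"].round(1).tolist(),i["view"].round(3).tolist(),[k for k in i], (i["depth"]>0).mean())
s=state();print(s)
E
```

```text
pics
top [[364.7, 0.0, 317.5], [0.0, 364.7, 201.1], [0.0, 0.0, 1.0]] [[0.019, -1.0, -0.002, -0.021], [0.982, 0.019, 0.188, -0.544], [-0.188, -0.005, 0.982, -0.907], [0.0, 0.0, 0.0, 1.0]] ['frame', 'depth', 'camera_matrix', 'view'] 0.99619921875
side [[415.1, 0.0, 322.5], [0.0, 415.1, 196.8], [0.0, 0.0, 1.0]] [[-0.977, -0.214, 0.025, 0.508], [0.14, -0.542, 0.829, -0.152], [-0.164, 0.813, 0.559, -0.927], [0.0, 0.0, 0.0, 1.0]] ['frame', 'depth', 'camera_matrix', 'view'] 0.9959296875
wrist [[285.7, 0.0, 321.7], [0.0, 285.7, 195.8], [0.0, 0.0, 1.0]] [[0.441, -0.897, -0.001, -0.6], [0.858, 0.422, -0.292, 0.035], [0.263, 0.128, 0.956, -0.391], [0.0, 0.0, 0.0, 1.0]] ['frame', 'depth', 'camera_matrix', 'view'] 0.99596875
{'time': 0.15, 'joint_pos': array([-1.17071585e+00,  9.16895158e-02,  1.23158885e+00,  2.32488651e-05,
        1.81977344e+00, -5.66850951e-02]), 'dq': array([ 9.97581613e-04, -2.87291640e-03, -1.52201189e-03,  1.76562462e-03,
        9.24344523e-05, -1.35146406e-03]), 'joint_torque': array([ 2.26582182e-03, -4.47043812e+01, -4.06908202e+01,  6.98290835e-02,
        2.74685741e-02, -1.17420559e-04]), 'ee_pos': array([ 0.26456452, -0.53830072,  0.22977598]), 'ee_rot': array([-7.20769444e-04,  9.74032904e-01,  2.26405320e-01, -1.13548823e-04]), 'ft_force': array([ 0.46380286, -0.20744699, -0.56903963]), 'moment': array([ 0.03083744, -0.02799346,  0.00865936]), 'finger_gap': 0.08756399888844572}
```

View pics/top0.png

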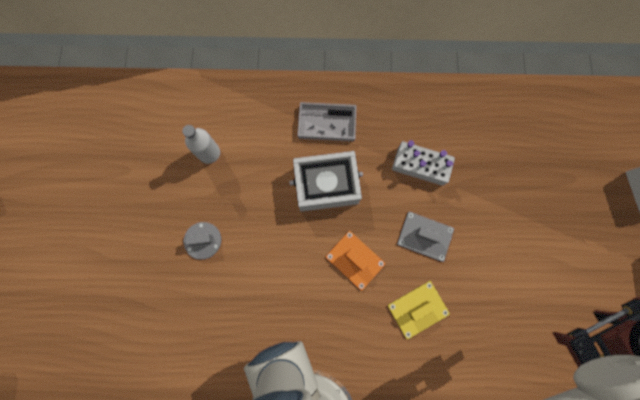

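View pics/side0.png

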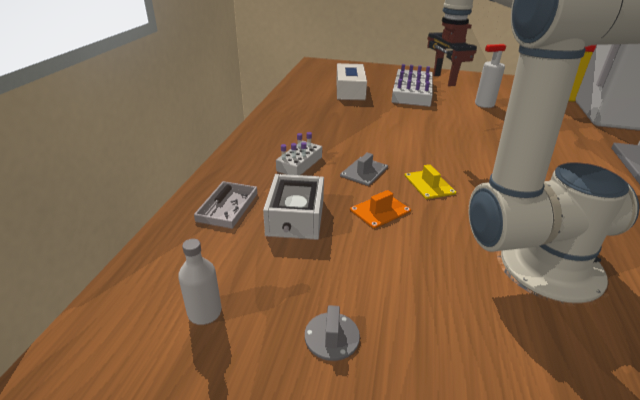

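The top view shows four things that could be taken for the cover: rectangular grey (426,237), orange (355,261), yellow (418,310) and round grey (202,241). I choose the rectangular grey one. The housing is at (327,181). Next I take a close crop and measure.

```bash
cat > h.py <<'E'
import numpy as np,cv2
def cloud(i):
    K=i["camera_matrix"];V=i["view"];d=i["depth"].astype(float)
    r,c=np.mgrid[0:400,0:640]
    P=np.stack([(c-K[0,2])/K[0,0]*d,-(r-K[1,2])/K[1,1]*d,-d,np.ones_like(d)],-1)
    return (P@np.linalg.inv(V).T)[...,:3]
def rays(i,px,z):
    K=i["camera_matrix"];W=np.linalg.inv(i["view"]);px=np.atleast_2d(px).astype(float)
    d=np.c_[(px[:,0]-K[0,2])/K[0,0],-(px[:,1]-K[1,2])/K[1,1],-np.ones(len(px))]@W[:3,:3].T
    o=W[:3,3];t=(z-o[2])/d[:,2];return o+t[:,None]*d
E
python3 - <<'E'
from h import *
i=dict(np.load("top0.npz"));X=cloud(i)
f=i["frame"]
a=cv2.resize(f[195:280,380:475],None,fx=4,fy=4,interpolation=2);b=cv2.resize(f[140:225,280:375],None,fx=4,fy=4,interpolation=2)
cv2.imwrite("pics/crop.png",np.hstack([a,b]))
hsv=cv2.cvtColor(f,cv2.COLOR_BGR2HSV)
print("bench z",np.median(X[200:220,250:280,2]))
def fit(name,sl,mask):
    m=np.zeros(mask.shape,bool);m[sl]=mask[sl]
    n,l,st,ce=cv2.connectedComponentsWithStats(m.astype(np.uint8));k=1+np.argmax(st[1:,4]);m=l==k
    P=X[m];print(name,m.sum(),"z",np.percentile(P[:,2],[5,50,95]).round(4))
    r=cv2.minAreaRect((P[:,:2]*1000).astype(np.float32));print("  rect mm",r,"mean",P.mean(0).round(4));return m
Z=X[...,2]
A=(slice(200,275),slice(385,465))
fit("cover all",A,(Z>.004)); fit("plate",A,(Z>.004)&(Z<.014)&(hsv[...,1]<90)); fit("ribtop",A,Z>.043)
# plate by colour contour + ray onto z=.008
m=np.zeros((400,640),np.uint8);m[A]=((hsv[A][...,1]<90)*255)
c=max(cv2.findContours(m,0,2)[0],key=cv2.contourArea);p=rays(i,c[:,0,:],.008)
print("colour",cv2.minAreaRect((p[:,:2]*1000).astype(np.float32)))
B=(slice(140,225),slice(280,375))
fit("housing top",B,(Z>.072)&(Z<.082)); fit("seal",B,(Z>.06)&(Z<.0725)&(hsv[...,2]<80))
m=np.zeros((400,640),np.uint8);m[B]=((hsv[B][...,2]<75)*255)
fit("dark",B,m>0)
E
```

```text
bench z 0.0010291407331577407
cover all 1731 z [0.0059 0.0093 0.051 ]
  rect mm ((450.588134765625, -195.36392211914062), (139.92120361328125, 372.610107421875), 5.099855899810791) mean [ 0.4595 -0.3003  0.0203]
plate 1438 z [0.0058 0.0089 0.0118]
  rect mm ((462.8620300292969, -304.40283203125), (130.83401489257812, 99.52503204345703), 69.90280151367188) mean [ 0.4602 -0.3022  0.0089]
ribtop 212 z [0.0459 0.0506 0.0535]
  rect mm ((461.2078857421875, -303.45556640625), (59.64578628540039, 22.169355392456055), 70.85557556152344) mean [ 0.4609 -0.303   0.0504]
colour ((462.15509033203125, -303.8109130859375), (133.83535766601562, 101.17552185058594), 70.1258773803711)
housing top 952 z [0.0737 0.0769 0.0798]
  rect mm ((599.4984741210938, -33.39152526855469), (129.3610382080078, 162.1260528564453), 8.456222534179688) mean [ 0.598  -0.0336  0.0768]
seal 555 z [0.0668 0.0706 0.0723]
  rect mm ((602.4775390625, -33.197174072265625), (98.18009948730469, 127.44611358642578), 8.208414077758789) mean [ 0.6027 -0.0366  0.0701]
dark 704 z [0.0577 0.0708 0.0737]
  rect mm ((512.0625, -49.54261779785156), (282.5965270996094, 132.7379608154297), 8.33531379699707) mean [ 0.604  -0.037   0.0705]
```

View pics/crop.png

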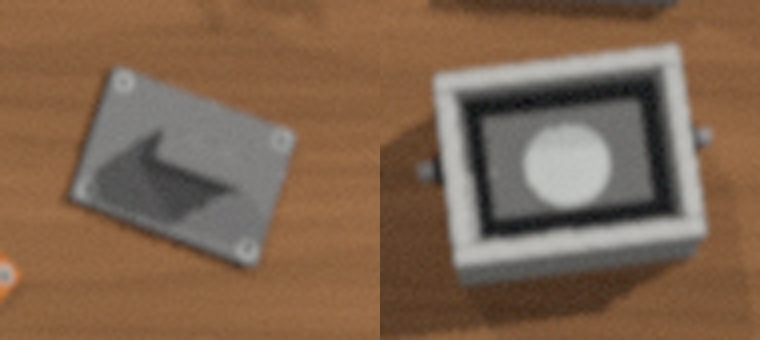

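The crop shows a rectangular plate with four holes and a rib. It measures 131x99 mm with a 60x22 mm rib top at z≈50 mm, and the housing measures 129x162 mm, so all sizes match the description. The cover's long axis is at 70.5° and the housing's at 98.4°. I'm going for the grasp.

```bash
cat >> h.py <<'E'
def q(deg):
    a=np.radians(deg)/2;return [0,float(np.cos(a)),float(np.sin(a)),0]
E
python3 - <<'E'
from bench import *
from h import *
def ft(n=8):
    v=[]
    for _ in range(n): hold(0.03);v.append(state()["ft_force"])
    return np.mean(v,0).round(2),np.std(v,0).round(2)
x,y=.4616,-.3036
move_to([x,y,.11],q(70.5)); 
i=get_image("wrist");cv2.imwrite("pics/w1.png",i["frame"]);np.savez("w1.npz",**i)
s=state();print(s["time"],s["ee_pos"],s["joint_pos"].round(2),ft())
E
```

```text
1.45 [ 0.46139765 -0.30490893  0.11086382] [-0.65 -0.03  1.56 -0.    1.6  -0.3 ] (array([-0.19,  0.24,  0.37]), array([0.49, 0.42, 0.64]))
```

View pics/w1.png

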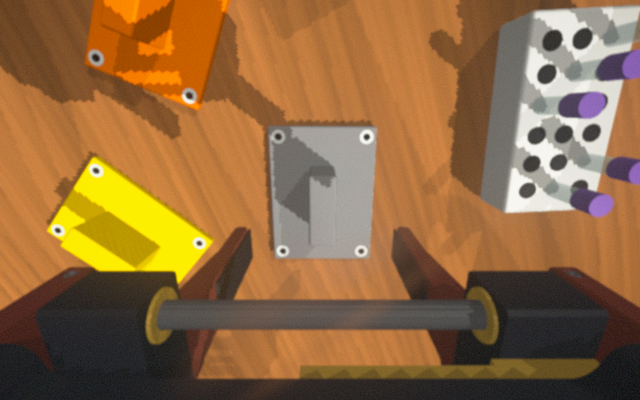

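The wrist view shows the grey cover square to the jaws, with the rib at (322,210) centred between the fingertips (240 and 400). I'm descending, gripping and lifting.

```bash
cat >> h.py <<'E'
def ft(n=10):
    from bench import hold,state
    v=[]
    for _ in range(n): hold(0.03);v.append(state()["ft_force"])
    return np.mean(v,0).round(2),np.std(v,0).round(2)
E
python3 - <<'E'
from bench import *
from h import *
x,y=.4616,-.3036
print("free",ft())
move_l([x,y,.021],speed=.1)
print(state()["ee_pos"],"down",ft(4))
close(); s=state();print("gap",s["finger_gap"],s["ee_pos"])
move_l([x,y,.14],speed=.12)
print("lifted",ft(20),state()["finger_gap"])
for n in ("side","wrist"):
    i=get_image(n);cv2.imwrite(f"pics/{n}2.png",i["frame"])
s=state();print(s["time"],s["ee_pos"])
E
```

```text
free (array([ 0.08, -0.24, -0.15]), array([0.43, 0.42, 0.4 ]))
[ 0.4620567  -0.3039466   0.02188698] down (array([ 0.  , -0.38,  0.66]), array([0.37, 0.32, 0.43]))
gap 0.021651743142655656 [ 0.46162241 -0.30361089  0.02099984]
lifted (array([-0.21, -0.08, -2.15]), array([0.57, 0.52, 0.35])) 0.021760596455609686
6.1583 [ 0.46159612 -0.30362066  0.14004035]
```

View pics/wrist2.png

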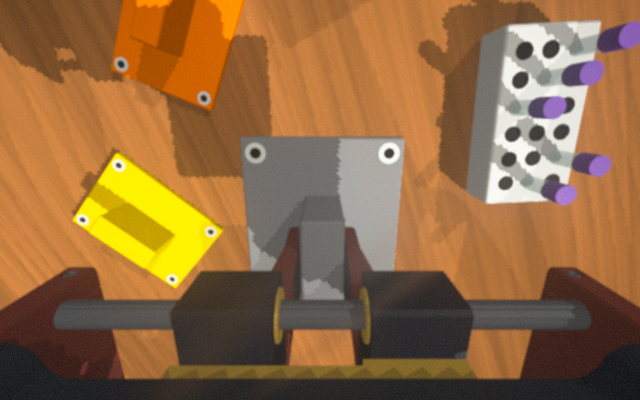

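The cover is held level and square, with its far edge at row 137. The lifted force change is about -2.0 N, so the mass is about 0.2 kg, which is plausible. I'm moving to hover over the housing.

```bash
python3 - <<'E'
from bench import *
from h import *
move_to([.600,-.0334,.14],q(98.4))
hold(.2)
for n in ("top","side","wrist"):
    i=get_image(n);cv2.imwrite(f"pics/{n}3.png",i["frame"]);np.savez(f"{n}3.npz",**i)
i=dict(np.load("top3.npz"));X=cloud(i)
s=state();print(s["time"],s["ee_pos"],s["ee_rot"].round(4))
cv2.imwrite("pics/c3.png",np.vstack([cv2.resize(i["frame"][130:240,260:400],None,fx=3,fy=3),]))
E
```

```text
7.6667 [ 0.59990746 -0.03421727  0.14009576] [1.000e-04 6.539e-01 7.565e-01 0.000e+00]
```

View pics/c3.png

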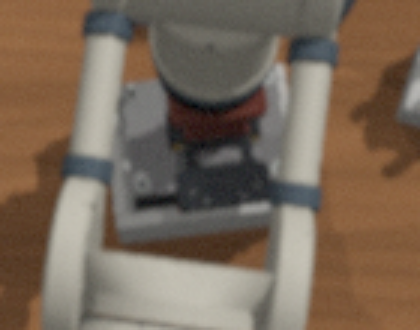

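View pics/side3.png

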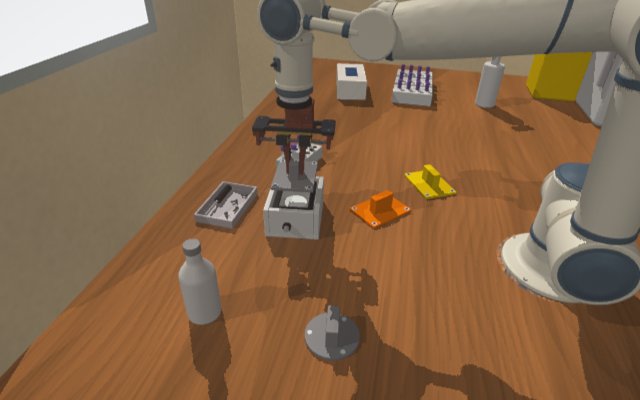

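View pics/wrist3.png

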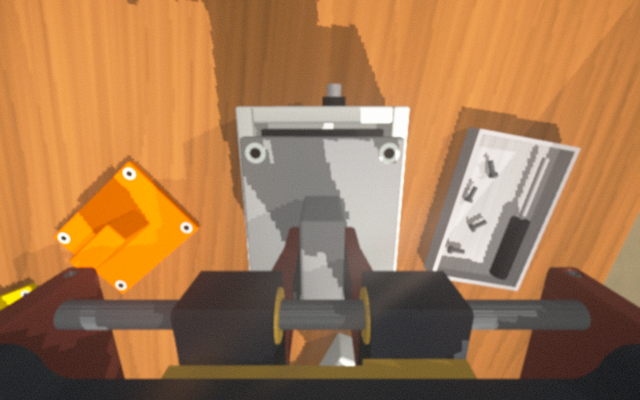

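The wrist view shows the cover over the housing and parallel to it: plate corners near (240,137) and (404,137), housing corners near (237,107) and (409,107). I'll measure the offset in this same view.

```bash
python3 - <<'E'
from h import *
i=dict(np.load("wrist3.npz"));f=i["frame"]
cv2.imwrite("pics/c3b.png",cv2.resize(f[95:195,225:420],None,fx=4,fy=4,interpolation=2))
E
```

```text
(no output)
```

View pics/c3b.png

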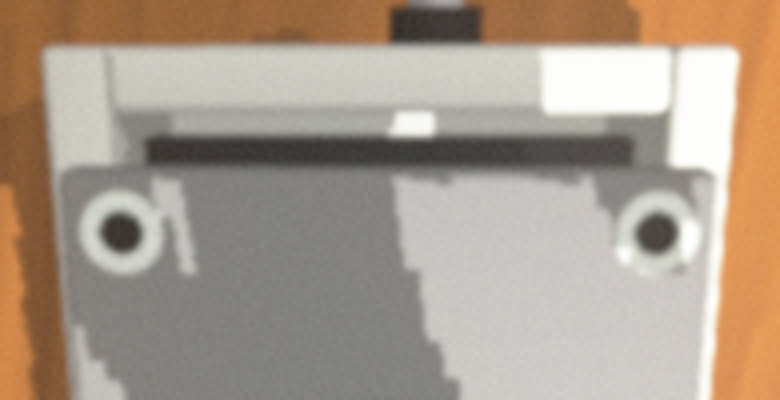

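```bash
python3 - <<'E'
from h import *
i=dict(np.load("wrist3.npz"))
c=lambda *p:[[225+a/4-.375,95+b/4-.375] for a,b in p]
H=rays(i,c((44,47),(739,47),(110,112),(669,112)),.076)[:,:2]
P=rays(i,c((60,172),(716,172)),.127)[:,:2]
S=rays(i,c((121,233),(656,233)),.127)[:,:2]
ang=lambda a,b:np.degrees(np.arctan2(*(b-a)[::-1]))
print("widths outer,inner,plate",[round(float(np.linalg.norm(b-a)),4) for a,b in((H[0],H[1]),(H[2],H[3]),(P[0],P[1]),(S[0],S[1]))])
print("angles",ang(H[0],H[1]),ang(H[2],H[3]),ang(P[0],P[1]),ang(S[0],S[1]))
h=np.radians(8.4);ux=np.array([np.cos(h),np.sin(h)]);uy=np.array([-ux[1],ux[0]])
mo,mi,mp=H[:2].mean(0),H[2:].mean(0),P.mean(0)
# far end sign
for sgn in (1,-1): print(sgn,"centres outer",mo-sgn*uy*.081,"inner",mi-sgn*uy*.069,"plate",mp-sgn*uy*.065)
X=cloud(i); print("z of plate",X[165,280],X[165,370],"rim",X[112,300])
E
```

```text
widths outer,inner,plate [0.1266, 0.1035, 0.0945, 0.0782]
angles 8.312513057398567 8.311612866167707 8.31075571228399 8.309857250807372
1 centres outer [ 0.60081832 -0.03338932] inner [ 0.60036671 -0.03293344] plate [ 0.60037305 -0.03496202]
-1 centres outer [0.57715287 0.1268728 ] inner [0.58020726 0.10358614] plate [0.58138226 0.09364339]
z of plate [0.56875341 0.00992814 0.12675081] [0.62164891 0.01759178 0.12643361] rim [0.57323925 0.04046601 0.07601215]
```

Angles agree within 0.1°. The cover sits about 1.8 mm toward -y of the housing centre, so I'll correct that, lower it and check the forces.

```bash
python3 - <<'E'
from bench import *
from h import *
x,y=.6003,-.0321
move_l([x,y,.115],speed=.08)
hold(.2);f0=ft(25);print("free",f0)
for z,sp in ((.096,.05),(.092,.02),(.089,.015)):
    move_l([x,y,z],speed=sp);hold(.1);s=state();f=ft(10);print(z,s["ee_pos"].round(4),"F",(f[0]-f0[0]).round(2),s["moment"].round(2),s["finger_gap"])
    if (f[0]-f0[0])[2]>12: break
for n in ("side","wrist"):
    i=get_image(n);cv2.imwrite(f"pics/{n}4.png",i["frame"]);np.savez(f"{n}4.npz",**i)
print(state()["time"])
np.save("f0.npy",f0[0])
E
```

```text
free (array([-0.03, -0.15, -2.13]), array([0.5 , 0.35, 0.44]))
0.096 [ 0.6004 -0.0321  0.0963] F [-0.12  0.32  0.43] [ 0.02 -0.06  0.03] 0.021729091362473425
0.092 [ 0.6002 -0.0321  0.0919] F [ 0.13  0.05 -0.03] [-0.04 -0.17 -0.04] 0.02197645657492867
0.089 [ 0.6006 -0.0321  0.0895] F [0.75 0.2  3.3 ] [-0.02 -0.09  0.06] 0.02209611083657963
11.8
```

View pics/wrist4.png

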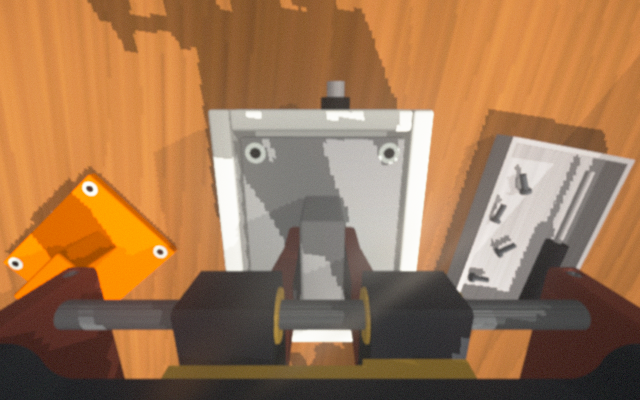

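The plate lies inside the recess: the rim is visible on both sides at columns 222 and 420, and at the far end at row 125. The force follows the spring at about 2 N/mm. Now I press to 14 N and trim.

```bash
python3 - <<'E'
from bench import *
from h import *
x,y=.6003,-.0321;f0=np.load("f0.npy");z=.0855
move_l([x,y,z],speed=.015);hold(.3)
for k in range(4):
    f=ft(20)[0]-f0;s=state();print(round(z,5),s["ee_pos"].round(4),"F",f.round(2),s["moment"].round(2),s["finger_gap"])
    e=14-f[2]
    if abs(e)<.35: break
    z-=np.clip(e/2000,-.002,.002);move_l([x,y,z],speed=.01);hold(.3)
for k in range(4): 
    f,sd=ft(20);print("hold",(f-f0).round(2),sd,state()["time"])
for n in ("side","wrist","top"):
    i=get_image(n);cv2.imwrite(f"pics/{n}5.png",i["frame"]);np.savez(f"{n}5.npz",**i)
i=dict(np.load("wrist5.npz"));X=cloud(i)
for c,r in((270,190),(370,190),(300,170),(230,200),(415,200),(322,118)):print((c,r),np.median(X[r-2:r+3,c-2:c+3].reshape(-1,3),0).round(4))
E
```

```text
0.0855 [ 0.6005 -0.0321  0.0866] F [-0.64  0.13  8.61] [-0.01  0.16 -0.01] 0.021572650916262984
0.0835 [ 0.6006 -0.0322  0.0853] F [-1.89  0.28 11.55] [ 0.04  0.45 -0.02] 0.022081771078494985
0.08228 [ 0.6006 -0.0321  0.0845] F [-2.68  0.49 13.35] [0.04 0.67 0.  ] 0.021584643042480717
0.08195 [ 0.6006 -0.0321  0.0842] F [-2.93  0.42 13.45] [ 0.03  0.62 -0.01] 0.02185729735165441
hold [-3.02  0.61 13.88] [0.49 0.48 0.49] 18.1417
hold [-2.79  0.4  13.84] [0.43 0.48 0.35] 18.8083
hold [-3.1   0.21 13.76] [0.43 0.38 0.6 ] 19.475
hold [-2.92  0.56 13.73] [0.44 0.47 0.41] 20.1417
(270, 190) [ 0.5651 -0.004   0.0711]
(370, 190) [0.6252 0.0051 0.071 ]
(300, 170) [0.5815 0.0109 0.0713]
(230, 200) [ 0.5427 -0.0122  0.0757]
(415, 200) [0.6518 0.0041 0.076 ]
(322, 118) [0.5901 0.0426 0.0762]
```

View pics/wrist5.png

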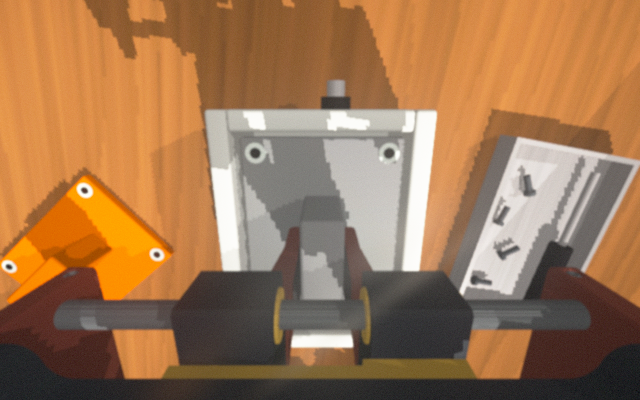

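View pics/side5.png

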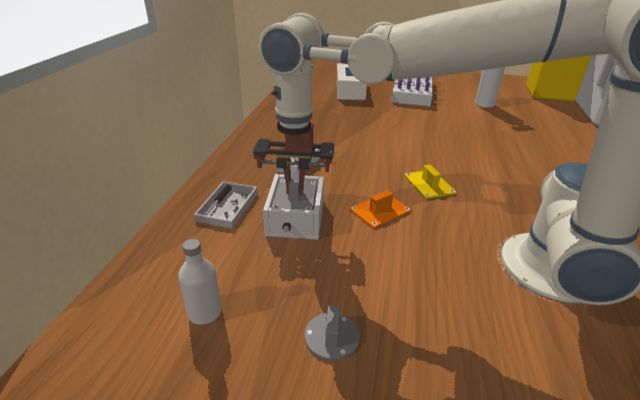

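The plate top measures 71.0–71.3 mm in three places, so it is level and the seal is compressed 6.9 mm (13.8 N). That agrees with the force sensor. A 3 N sideways load has built up, so I'll relieve it with a sub-millimetre trim, then hold.

```bash
python3 - <<'E'
from bench import *
from h import *
y=-.0321;f0=np.load("f0.npy");z=.08187
for x in (.6000,.5997):
    move_l([x,y,z],speed=.005);hold(.2);f=ft(15)[0]-f0;print(x,state()["ee_pos"].round(4),f.round(2))
    if abs(f[0])<1.2: break
for k in range(4): 
    f,sd=ft(22);print("hold",(f-f0).round(2),sd,state()["time"],state()["ee_pos"].round(4))
i=get_image("wrist");cv2.imwrite("pics/w6.png",i["frame"]);X=cloud(i)
for c,r in((270,190),(370,190),(300,170)):print((c,r),np.median(X[r-2:r+3,c-2:c+3].reshape(-1,3),0).round(4))
E
```

```text
0.6 [ 0.6006 -0.0321  0.0843] [-1.59  0.43 13.36]
0.5997 [ 0.6006 -0.0321  0.0844] [-0.41  0.64 13.16]
hold [-0.36  0.41 13.24] [0.47 0.33 0.62] 22.925 [ 0.6005 -0.0321  0.0844]
hold [-0.26  0.51 13.01] [0.48 0.5  0.58] 23.6583 [ 0.6005 -0.0321  0.0844]
hold [-0.19  0.49 13.36] [0.45 0.57 0.43] 24.3917 [ 0.6005 -0.0321  0.0844]
hold [-0.39  0.51 13.35] [0.49 0.55 0.45] 25.125 [ 0.6005 -0.0321  0.0844]
(270, 190) [ 0.565  -0.0039  0.0713]
(370, 190) [0.6252 0.0048 0.0715]
(300, 170) [0.5816 0.0112 0.0714]
```

Sideways force is gone, and the vertical force is 13.25 N. I'll trim down by the missing 0.75 N and hold.

```bash
python3 - <<'E'
from bench import *
from h import *
f0=np.load("f0.npy")
move_l([.5996,-.0321,.08133],speed=.005);hold(.2)
for k in range(5): 
    f,sd=ft(22);print("hold",(f-f0).round(2),sd,state()["time"],state()["ee_pos"].round(4))
E
```

```text
hold [-0.25  0.41 13.88] [0.53 0.53 0.54] 26.3667 [ 0.6005 -0.0321  0.0841]
hold [-0.36  0.62 13.85] [0.53 0.5  0.59] 27.1 [ 0.6005 -0.0321  0.0841]
hold [-0.04  0.32 13.87] [0.47 0.61 0.53] 27.8333 [ 0.6006 -0.0322  0.0841]
hold [-0.3   0.53 13.95] [0.56 0.51 0.53] 28.5667 [ 0.6005 -0.0321  0.0841]
hold [-0.35  0.48 14.08] [0.5  0.61 0.5 ] 29.3 [ 0.6005 -0.0321  0.0841]
```

```bash
python3 -c "
from bench import *
print(job_done(), state()['time'])"
```

```text
the job is handed in; nothing more can be done
the job is handed in; nothing more can be done
```

The rectangular grey cover is seated flat in the housing's recess and held there under a steady press of about 14 N. I handed the job in at about 29 s, with the arm still gripping and pressing.

- **Force:** over the last 3.7 s, five averages read 13.85–14.08 N with the cover's weight included. The single readings scatter by about 0.5 N. Sideways force was under 0.7 N.
- **Seating:** before the last downward trim of about 0.3 mm, the plate top measured 71.3–71.5 mm at three points, so it is level. That height gives about 6.7 mm of spring travel. An earlier measurement at 13.8 N gave 6.9 mm, in agreement with the force sensor.
- **Corrections:** I shifted the cover about 1.5 mm to centre it over the recess before lowering. While pressing, a 3 N sideways load built up, and I trimmed it out. During that trim the downward force fell to about 13.2 N for a few seconds before I brought it back to 14 N.
- **Other items:** I didn't touch the round cover, tube rack, wash bottle or screw tray. I didn't measure their positions again at the end.

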